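# Charge the mill tub through the gated chute

### The job

Charge the steel tub with grinding balls: lift the scoop by its tab, tip all five balls into the sloping chute while the sprung gate is shut, and set the empty scoop back down on the bench, upright, and let go of it. Then take the gate's crossbar in the gripper, swing the gate open so that all the balls roll into the tub, and finish still holding the gate steady at about 45 degrees open (anything from 35 to 55 will do): do not let go of it at the end. Leave the glassware, pen and other bystanders where they are.

Things in the scene. Friction and masses are not known exactly. Their poses are not given: they have to be found in the camera images.
- station: Fixed white charging station, 150 wide (x), about 320 long (y), 170 high: a sloping open-topped chute that falls 12 degrees towards its own -y, a gate across the low end, then a steel tub; housing under the chute. Origin at bench level, mid-width; z up. Yaw within 15 degrees of 0: the chute runs down to the robot's right
- chute_floor (a point): Point on the chute's floor, mid-width and mid-length, at station (0, 7, 105); axes as the station's. Chute 120 wide inside, from station y=98 (high end: floor z=124, end wall top z=150) to the gate at y=-83 (floor z=86); side walls 5 thick, tops z=170
- tub_floor (a point): Centre of the inner floor of the open steel tub under the chute's low end, at station (0, -150, 4): inside 142 (x) by 128 (y), rim 75 above the bench; axes as the station's
- gate (a joint): Hinge of the gate, rad: 0 shut (plate hanging upright across the chute's low end), grows as the plate swings up and out over the tub, stop at 1.4. A spring and its weight shut it (about 0.3 N m, 3 to 5 N at the crossbar); it never stays open by itself. 45 degrees is 0.785
- gate_bar (a point): Middle of the gate's crossbar: round steel, 10 thick, 108 long, along the station's x, on two thin arms 100 apart. Shut, it is level with the hinge and 75 from it towards the station's -y, 160 above the bench; it rises in an arc of radius 75 about the hinge. Pinch it at its middle from above, fingers closing along the station's y; it turns in the fingers
- gate_hinge (a point): Middle of the gate's hinge line, along the station's x, at station (0, -83, 160)
- scoop: Loose white plastic pouring scoop, about 0.14 kg, 94 wide (x), 115 long (y), walls 45 high, 3 thick; origin under its centre, z up. Nose = its open -y end, y=-55, no lip, floor 25 up; the floor falls 12 degrees to the back, so level it keeps the balls and, nose down 35 to 45 degrees, they roll out. Starts on the bench left of the station, nose within 35 degrees of the robot's right
- scoop_tab (a point): Middle of the scoop's handle, an upright tab on its back wall at scoop (0, 55, 72): 40 wide (x), 10 thick (y), 45 to 95 above the scoop's underside. Pinch from above, fingers closing along the scoop's y, fingertips not below 48 above the underside
- hotplate: Bystander: fixed white hotplate 160 x 150 x 70 to the right of the tub; origin under its centre
- ball0_center (a point): Centre of grinding ball 1 of 5, dark grey ceramic, diameter 26, 32 g; all start in the back of the scoop
- ball1_center (a point): Centre of grinding ball 2 of 5, dark grey ceramic, diameter 26, 32 g; all start in the back of the scoop
- ball2_center (a point): Centre of grinding ball 3 of 5, dark grey ceramic, diameter 26, 32 g; all start in the back of the scoop
- ball3_center (a point): Centre of grinding ball 4 of 5, dark grey ceramic, diameter 26, 32 g; all start in the back of the scoop
- ball4_center (a point): Centre of grinding ball 5 of 5, dark grey ceramic, diameter 26, 32 g; all start in the back of the scoop
- beaker: Bystander, loose, leave alone: glass beaker, 70 wide, 90 high; origin at the centre of its underside
- jar: Bystander, loose, leave alone: amber glass jar with a lid, 60 wide, 90 high; origin at the centre of its underside
- mortar: Bystander, loose, leave alone: white mortar bowl, 100 wide, 50 high; origin at the centre of its underside
- pen: Bystander, loose, leave alone: black pen, 130 long, 12 thick, lying along its x; origin at the centre of its underside
- stopper: Bystander, loose, leave alone: rubber stopper, 38 wide, 30 high; origin at the centre of its underside
- spatula: Bystander, loose, leave alone: steel spatula, 170 long, lying along its x; origin at the centre of its underside
Not all that is in view belongs to the job. What is shaped like the scoop but black or purple is not meant.

How it is judged:
By the outcome, as a careful person would: the job done as asked, in the order asked, and still so for the second after the job is handed in, while the arm keeps its last pose, push and grip.
It also fails if it takes over 64 s, if anything falls off the work surface, if the arm or the gripper's body presses on something with over 40 N, if the wrist force passes 120 N, or if a joint passes its speed limit or range.

### The arm

A 6-joint arm with a two-finger parallel gripper is mounted at the origin on the work surface. World frame = base frame: x ahead of the robot, y to its left, z up, the work surface at z = 0. Lengths are in m, angles in degrees, forces in N, time in s.
With the tool pointing down it reaches from about 0.375 to 0.9 m from the base axis. Payload 3.1 kg.
Tool frame: the origin (TCP) lies between the finger pads; the fingertips stand 17 mm ahead of it and the grasp point (between the pads) lies 2 mm behind it; z points along the fingers, x is the direction in which the jaws open and shut, and the axes are right-handed (so a half turn about z gives the same grasp; the last joint's range is limited). The gripper opens to 87 mm and grips with 3 to 60 N. Pads are 19 mm wide; open, the fingers measure 117 mm over their backs; the gripper's body (75 mm by 190 mm) begins 51 mm behind the grasp point.
Start: joints at [-77.435, 30.224, 82.088, -0, 67.689, -10.227], TCP at [0.242, -0.576, 0.24] pointing down, gripper open.
Joint ranges: [-176.69, 176.69], [-43.24, 126.21], [12.49, 139.97], [-82, 262], [0, 151.66], [-163.58, 163.58]. Speed limits (degrees/s): [159.86, 159.86, 180, 180, 180, 180].

### API

Orientations are given as a 3x3 rotation matrix whose columns are the frame's x, y, z axes.
In Python, from cell import robot, planner, monitor, vision, job gives the robot as it stands. Calls block until the motion is done:
- robot.movep(position, orientation): joint-space move of the TCP to a pose.
- robot.movel(position, ori=None, vel=0.15, contact_N=None): straight line of the TCP; ori=None keeps the orientation; vel is the mean speed in m/s. With contact_N (N) it stops when the force on the tool has changed by that much, and returns True; else False.
- robot.move_joints(angles): joint-space move.
- robot.move_gripper(opening, squeeze=None): finger opening in m; squeeze is the grip in N (None keeps the last); returns when the fingers have stopped.
- robot.wait(seconds).
- planner.inverse_kinematics(position, orientation): joint angles nearest the present ones, or None.
- monitor.read_state(): the state.
- vision.read_camera(name): name is "scene" or "top" or "wrist"; returns a dict with "color" (384x512x3 uint8, blue, green, red), "camera_matrix" (3x3 intrinsics, pixels), "dist_coeffs" ([k1, k2, p1, p2, k3] as OpenCV has them; the pictures are not rectified), "rvec" (rotation vector, rad) and "tvec" (3), from world to camera coordinates, as OpenCV has them. Camera axes: x right, y down, z forward; pixel columns grow to the right and rows downward; lengths in m; the calibration is good to about 2 mm. A picture is of the moment at which its call begins. There is no depth.
A pose or a line that the arm cannot do raises robot.Unreachable and nothing moves.
- job.close_job(): hands the job in, once; it reports no verdict.
The state is a dict: "clock": time; "qpos": joint angles; "qvel": joint speeds; "joint_efforts": joint torques, N m; "eef_pos": TCP position; "ee_rot": TCP orientation; "ft_force": force on the tool from outside, world axes, zero at the start; "ft_torque": the same for the moment, N m; "gripper_width": finger opening in m.
Only numpy, scipy, OpenCV 4.12 (cv2) and the standard library are available. Lean on these libraries where they do the work, as an engineer would, in place of code of your own. Each camera call takes 0.05 s, during which the arm holds its last target. There are 200 camera calls.

## Working session

There is one attempt and no reset: what is moved stays moved. The work goes in short steps, each a Python script; the robot and the scene stay as the last script left them, time stands still between calls to the robot, and variables do not carry over. Pictures are saved under pics/ and viewed, about 8 in all and at most 12, crops included, and the job is handed in when it is done.

```bash
mkdir -p pics; ls; cat > h.py <<'E'
import numpy as np, cv2
from cell import robot, planner, monitor, vision, job
def shot(n,f=None):
    c=vision.read_camera(n)
    if f: cv2.imwrite('pics/'+f,c['color'])
    return c
def ray(c,uv):
    p=cv2.undistortPoints(np.array(uv,float).reshape(-1,1,2),np.array(c['camera_matrix']),np.array(c['dist_coeffs'])).reshape(-1,2)
    R=cv2.Rodrigues(np.array(c['rvec'],float))[0]; o=-R.T@np.array(c['tvec'],float).ravel()
    return o,np.c_[p,np.ones(len(p))]@R
def onz(c,uv,z):
    o,d=ray(c,uv); return o+d*((z-o[2])/d[:,2])[:,None]
def proj(c,P):
    return cv2.projectPoints(np.array(P,float).reshape(-1,1,3),np.array(c['rvec'],float),np.array(c['tvec'],float),np.array(c['camera_matrix']),np.array(c['dist_coeffs']))[0].reshape(-1,2)
E
python3 - <<'E'
from h import *
import pickle
d={}
for n in('top','scene'):
    d[n]=shot(n); o,_=ray(d[n],[[256,192]]); print(n,o)
pickle.dump(d,open('d.pkl','wb'))
cv2.imwrite('pics/top0.png',cv2.resize(d['top']['color'],(800,600)))
cv2.imwrite('pics/scene0.png',cv2.resize(d['scene']['color'],(800,600)))
print(monitor.read_state()['clock'])
E
```

```text
pics
top [ 0.33639193 -0.07279345  1.44623125]
scene [1.28569404 0.32657903 1.13967604]
0.1
```

View pics/top0.png

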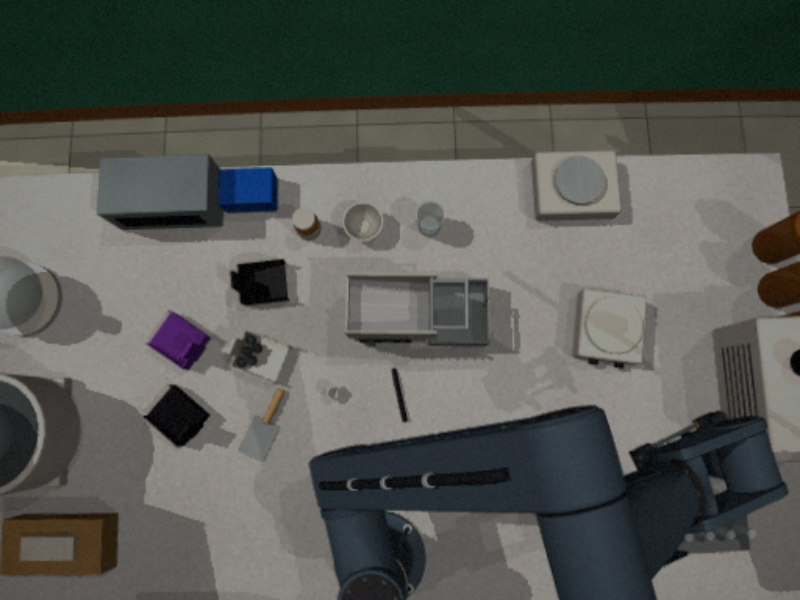

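View pics/scene0.png

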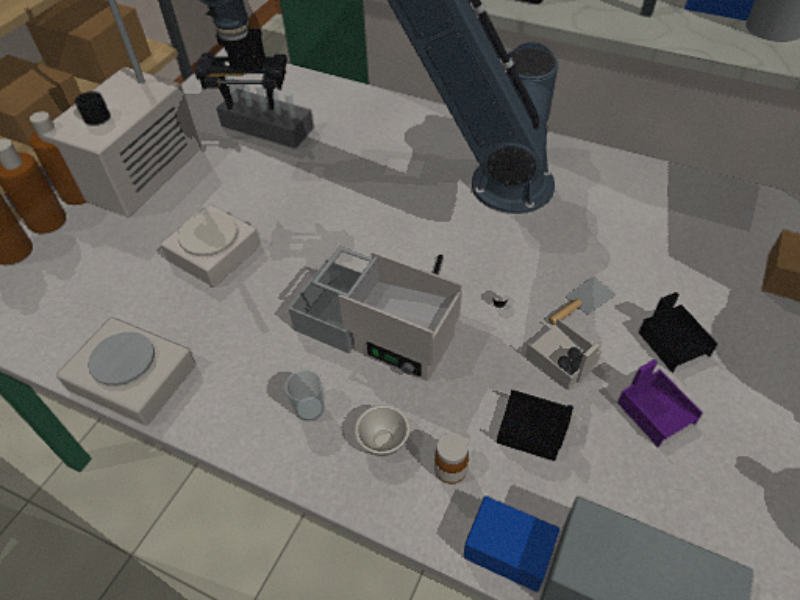

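Top view: the scoop-shaped things are black at (260,282), purple at (179,340), black at (177,415), and white with dark balls at (258,353). The white one fits, because it is white plastic and holds the balls. The station is at (345–490, 275–345) with the gate crossbar frame at about (467,303). I'll confirm with enlarged crops.

```bash
python3 - <<'E'
from h import *
import pickle
d=pickle.load(open('d.pkl','rb'))
def crop(im,x0,y0,w,h,s):
    c=cv2.resize(im[y0:y0+h,x0:x0+w],None,fx=s,fy=s,interpolation=cv2.INTER_CUBIC)
    c=np.clip(c.astype(float)*1.3,0,255).astype(np.uint8)
    for k in range(0,w,10):
        cv2.line(c,(k*s,0),(k*s,6),(0,0,255),1); cv2.putText(c,str(x0+k),(k*s,16),0,.35,(0,0,255),1)
    for k in range(0,h,10):
        cv2.line(c,(0,k*s),(6,k*s),(0,0,255),1); cv2.putText(c,str(y0+k),(0,k*s+4),0,.35,(0,0,255),1)
    return c
t=d['top']['color'];s=d['scene']['color']
a=crop(t,130,200,66,50,6);a2=crop(s,325,195,66,50,6)
b=crop(t,212,165,110,62,7)
cv2.imwrite('pics/c1.png',np.hstack([a,a2])); cv2.imwrite('pics/c2.png',b)
E
```

```text
(no output)
```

View pics/c1.png

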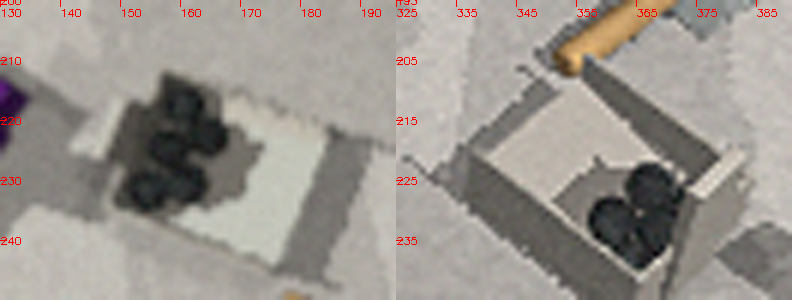

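View pics/c2.png

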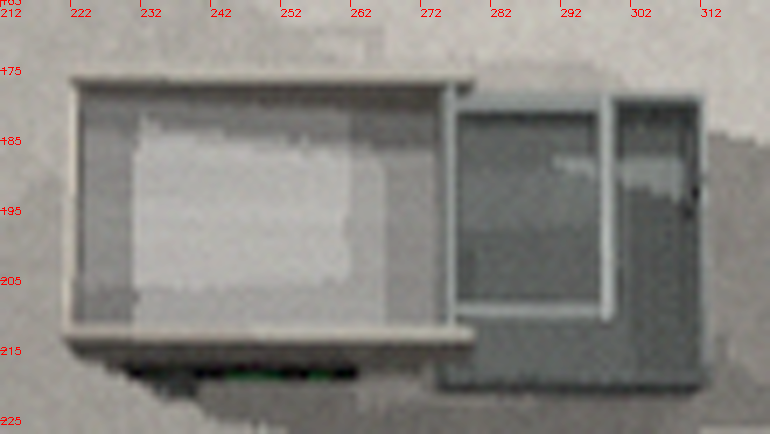

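The crops confirm it: the white scoop holds five dark balls, with its tab at top-view (145,220) and nose edge from (184,221) to (176,244). The crossbar is at column ~298.6, rows 179–210, and the chute wall tops are at rows 177 and 212.5.

```bash
python3 - <<'E'
from h import *
import pickle
np.set_printoptions(precision=4,suppress=True)
d=pickle.load(open('d.pkl','rb'));T=d['top'];S=d['scene']
w=onz(T,[[222,176.9],[279.6,176.9],[221.3,212.5],[279.6,212.5]],.17);print('walls',w)
b=onz(T,[[298.6,179.0],[298.6,210.2]],.165);print('bar',b,b.mean(0), np.linalg.norm(b[0]-b[1]))
h=onz(T,[[276.3,178],[276.3,211]],.165);print('hinge',h)
for a,c in((0,1),(2,3),(2,0),(3,1)):
    v=w[c]-w[a];print(np.linalg.norm(v),np.degrees(np.arctan2(v[1],v[0])))
n=onz(T,[[184.5,221.3],[176.2,244]],.025);print('nose',n,n.mean(0),np.linalg.norm(n[0]-n[1]))
k=onz(S,[[374,226.7],[381.5,219.7],[383.7,220.8],[376.5,228.3]],.095);print('tab scene',k,k.mean(0))
k2=onz(T,[[147.5,216.],[141.5,224.6]],.095);print('tab top',k2,k2.mean(0))
v=k.mean(0)-n.mean(0);print('v',np.linalg.norm(v[:2]),np.degrees(np.arctan2(v[1],v[0])))
v=n[0]-n[1];print('nose ang+90',np.degrees(np.arctan2(v[1],v[0]))+90)
v=k[1]-k[0];print(np.degrees(np.arctan2(v[1],v[0]))); v=k[2]-k[3];print(np.degrees(np.arctan2(v[1],v[0])))
E
```

```text
walls [[ 0.6146  0.0463  0.17  ]
 [ 0.6087 -0.1466  0.17  ]
 [ 0.4945  0.0502  0.17  ]
 [ 0.4889 -0.142   0.17  ]]
bar [[ 0.6007 -0.2103  0.165 ]
 [ 0.4953 -0.2055  0.165 ]] [ 0.548  -0.2079  0.165 ] 0.10549657039687706
hinge [[ 0.6064 -0.1356  0.165 ]
 [ 0.4948 -0.1316  0.165 ]]
0.19294422835907257 -91.72917782447567
0.19233720420581388 -91.67436780267556
0.12007058617756265 -1.8853819444646231
0.11988978904507908 -2.175763008517722
nose [[0.4839 0.2    0.025 ]
 [0.4018 0.2303 0.025 ]] [0.4428 0.2151 0.025 ] 0.08749599594311969
tab scene [[0.5031 0.31   0.095 ]
 [0.4695 0.3232 0.095 ]
 [0.4708 0.33   0.095 ]
 [0.5056 0.3181 0.095 ]] [0.4872 0.3203 0.095 ]
tab top [[0.4989 0.3171 0.095 ]
 [0.4692 0.3378 0.095 ]] [0.484  0.3274 0.095 ]
v 0.11415965951518942 67.11623219172515
nose ang+90 69.7272802554
158.5540763393878
161.02701002044174
```

```bash
cat >> h.py <<'E'
SY=np.radians(-1.9)                       # station yaw
ex=np.array([np.cos(SY),np.sin(SY),0]);ey=np.array([-np.sin(SY),np.cos(SY),0]);ez=np.array([0,0,1.])
HINGE=np.array([.5505,-.133,.160]); ST=HINGE+.083*ey; ST[2]=0
CY=np.radians(-21); TAB=np.array([.4855,.320])   # scoop yaw, tab centre
def ori(yaw,pitch=0,sgn=1):
    """tool held on the tab; pitch = nose down (deg); tool x along sgn*scoop y"""
    x=np.array([np.cos(yaw),np.sin(yaw),0]);y=np.array([-np.sin(yaw),np.cos(yaw),0])
    c,s=np.cos(np.radians(pitch)),np.sin(np.radians(pitch))
    yb=y*c+ez*s; zb=ez*c-y*s; tx=sgn*yb; tz=-zb
    return np.c_[tx,np.cross(tz,tx),tz]
def tcp(nose,yaw,pitch,tabz=.070,sgn=1):
    """TCP for the nose's lower edge (scoop 0,-55,0) at nose"""
    R=ori(yaw,pitch,sgn); return np.array(nose)+.110*sgn*R[:,0]-tabz*R[:,2],R
def spt(y,z): return ST+y*ey+z*ez         # station mid-plane point
E
python3 - <<'E'
from h import *
np.set_printoptions(precision=1,suppress=True)
for s in(1,-1):
    print(s)
    for p,R in[((*TAB,.2),ori(CY,0,s)),((*TAB,.07),ori(CY,0,s)),tcp(spt(40,0)*0+spt(.04,.20),SY,0,sgn=s),tcp(spt(.04,.165),SY,20,sgn=s),tcp(spt(.04,.15),SY,45,sgn=s),
      (HINGE-.075*ey,ori(SY,0,s)),(HINGE-.053*ey+.053*ez,ori(SY,0,s))]:
        q=planner.inverse_kinematics(p,R);print(p,q)
E
```

```text
1
(np.float64(0.4855), np.float64(0.32), 0.2) [ 22.4  29.6  90.8  -0.   59.6 -46.6]
(np.float64(0.4855), np.float64(0.32), 0.07) [ 22.4  40.6  95.7  -0.   43.7 -46.6]
[0.6 0.1 0.3] [ -1.1  23.7  88.5  -0.   67.7 -89.2]
[0.6 0.1 0.3] [ -14.6   24.    91.5   20.8   70.3 -110.7]
[0.6 0.  0.3] [ -29.7   30.    91.5   38.9   84.9 -130.8]
[ 0.5 -0.2  0.2] [ -31.7   33.1   92.1   -0.    54.9 -119.8]
[ 0.5 -0.2  0.2] [ -29.8   28.5   90.4   -0.    61.1 -117.9]
-1
(np.float64(0.4855), np.float64(0.32), 0.2) [ 22.4  29.6  90.8  -0.   59.6 133.4]
(np.float64(0.4855), np.float64(0.32), 0.07) [ 22.4  40.6  95.7  -0.   43.7 133.4]
[0.6 0.1 0.3] [-1.1 23.7 88.5 -0.  67.7 90.8]
[0.6 0.1 0.3] [-14.6  24.   91.5  20.8  70.3  69.3]
[0.6 0.  0.3] [-29.7  30.   91.5  38.9  84.9  49.2]
[ 0.5 -0.2  0.2] [-31.7  33.1  92.1  -0.   54.9  60.2]
[ 0.5 -0.2  0.2] [-29.8  28.5  90.4  -0.   61.1  62.1]
```

```bash
python3 - <<'E'
from h import *
import pickle
robot.move_gripper(.05)
robot.movep([*TAB,.2],ori(CY))
w=shot('wrist');pickle.dump(w,open('w.pkl','wb'))
im=w['color'].copy()
x=np.array([np.cos(CY),np.sin(CY),0]);y=np.array([-np.sin(CY),np.cos(CY),0])
P=[np.array([*TAB,.095])+a*.02*x+b*.005*y for a,b in((1,1),(1,-1),(-1,-1),(-1,1))]
pp=proj(w,P);print(pp)
im=cv2.resize(im,None,fx=1.5,fy=1.5)
for p in pp: cv2.circle(im,tuple(int(v*1.5) for v in p),2,(0,0,255),-1)
cv2.imwrite('pics/w1.png',im);print(monitor.read_state()['clock'])
E
```

```text
[[262.11774157 209.29131628]
 [251.57531675 209.31202127]
 [251.35645106 167.7185007 ]
 [262.30133116 167.69651153]]
4.3
```

View pics/w1.png

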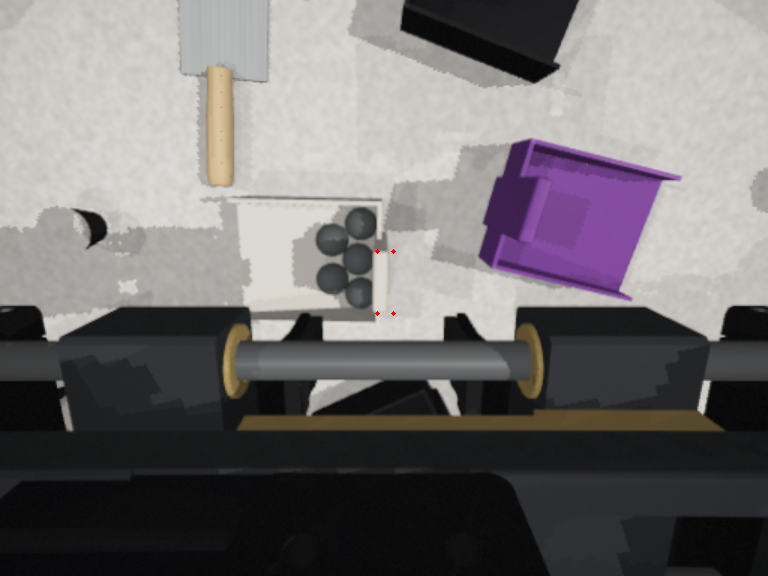

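The wrist view shows the tab at x 374–388, y 250–312 (enlarged pixels), about 3 mm noseward of the prediction, with the yaw matching. I'll shift, grasp and lift.

```bash
sed -i 's/TAB=np.array(\[.4855,.320\])/TAB=np.array([.4844,.3172])/' h.py; python3 - <<'E'
from h import *
print(robot.movel([*TAB,.071],ori(CY),vel=.12,contact_N=8))
robot.move_gripper(0.0,squeeze=45)
s=monitor.read_state();print(s['gripper_width'],s['eef_pos'],s['clock'])
if s['gripper_width']>.005:
    robot.movel([*TAB,.30],vel=.12)
    s=monitor.read_state();print(s['gripper_width'],s['ft_force'],s['ft_torque'],s['clock'])
    p,R=tcp(spt(.04,.21),SY,0)
    robot.movel(p,R,vel=.12)
    t=shot('top');c=shot('scene')
    a=cv2.resize(t['color'][140:250,190:330],None,fx=3.5,fy=3.5);b=cv2.resize(c['color'][100:270,180:340],None,fx=385/170,fy=385/170)
    cv2.imwrite('pics/p1.png',cv2.resize(np.hstack([a[:385],b[:385]]),(800,364)));print(monitor.read_state()['clock'])
E
```

```text
False
0.00956787083370936 [0.48446482 0.31729551 0.0710604 ] 6.2833
0.009784878465811976 [ 0.27934903  0.02628956 -2.03565413] [ 0.16180969 -0.19394539  0.05140652] 8.3417
10.5083
```

View pics/p1.png

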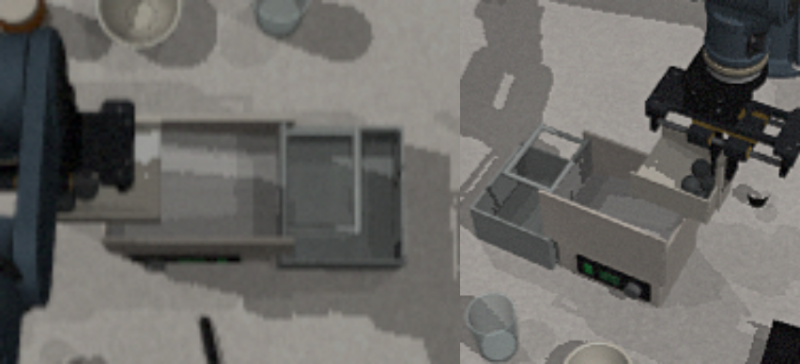

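The scoop sits level over the chute's high end and is centred once parallax is allowed for. The balls are in the back of it. Pouring now.

```bash
python3 - <<'E'
from h import *
for z,a,v in((.175,15,.08),(.158,28,.06),(.150,36,.05),(.150,43,.05)):
    p,R=tcp(spt(.035,z),SY,a); robot.movel(p,R,vel=v)
    s=monitor.read_state();print(a,s['gripper_width'],s['ft_force'],s['clock'])
robot.wait(.6)
s=monitor.read_state();print(s['ft_force'],s['clock'])
t=shot('top');c=shot('scene')
a=cv2.resize(t['color'][150:240,190:330],(560,360),interpolation=2);b=cv2.resize(c['color'][130:270,170:330],(411,360),interpolation=2)
cv2.imwrite('pics/p2.png',cv2.resize(np.hstack([a,b]),(800,297)))
E
```

```text
15 0.010014307277489582 [ 0.0911464   1.32809385 -3.51916811] 11.0083
28 0.009807802711983324 [ 0.13125738  0.36038789 -1.00336714] 11.5583
36 0.009695850773564121 [-0.0152787  -0.07265853 -1.70313336] 12.0333
43 0.009767570611144014 [ 0.44518327 -0.30191323 -0.81091103] 12.5
[ 0.71760453 -0.83598222 -1.19875977] 13.1
```

View pics/p2.png

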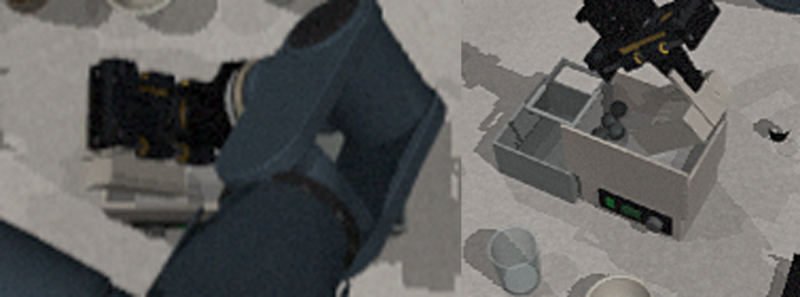

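The scene view shows balls at the gate (~(612,120)), and the scoop looks empty. I'll level out, move clear, and count before setting the scoop down.

```bash
python3 - <<'E'
from h import *
robot.wait(.3)
for z,a,v in((.175,20,.10),(.21,0,.10)):
    p,R=tcp(spt(.035,z),SY,a); robot.movel(p,R,vel=v)
robot.movel([*TAB,.28],ori(CY),vel=.15)
s=monitor.read_state();print(s['gripper_width'],s['ft_force'],s['clock'])
t=shot('top');c=shot('scene')
a=cv2.resize(t['color'][165:230,215:315],(554,360),interpolation=2);b=cv2.resize(c['color'][130:250,170:400],(690,360),interpolation=2)
cv2.imwrite('pics/p3.png',cv2.resize(np.vstack([cv2.resize(a,(450,292)),cv2.resize(b,(450,235))]),None,fx=1.13,fy=1.13))
E
```

```text
0.00970151387435321 [ 0.50964303  0.24367883 -1.45816962] 16.325
```

View pics/p3.png

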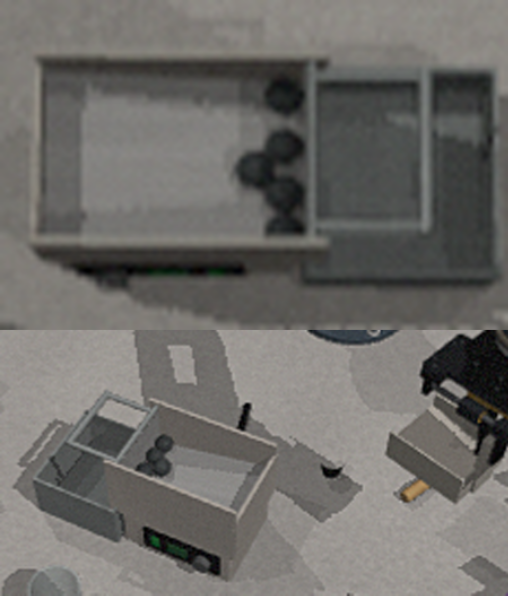

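All five balls are behind the shut gate, at (284,95), (284,145), (255,169), (285,192) and (285,228). The scoop is empty. I'll set it down, release, and look with the wrist camera.

```bash
python3 - <<'E'
from h import *
robot.movel([*TAB,.09],ori(CY),vel=.15)
print(robot.movel([*TAB,.069],vel=.03,contact_N=3))
s=monitor.read_state();print(s['eef_pos'],s['ft_force'],s['clock'])
robot.move_gripper(.045)
robot.movel([*TAB,.20],vel=.12)
robot.movep(HINGE-.075*ey+.07*ez,ori(SY))
s=monitor.read_state();print(s['eef_pos'],s['gripper_width'],s['clock'])
t=shot('top');c=shot('scene');w=shot('wrist')
B=HINGE-.075*ey
print('bar ends in wrist*0.78',proj(w,[B+.05*ex,B-.05*ex])*.78)
a=cv2.resize(t['color'][195:255,125:205],(400,300),interpolation=2);b=cv2.resize(c['color'][180:255,320:420],(400,300),interpolation=2)
im=np.vstack([np.hstack([a,b]),np.hstack([cv2.resize(w['color'],(399,300)),np.zeros((300,401,3),np.uint8)])])
cv2.imwrite('pics/p4.png',im)
E
```

```text
True
[0.48411727 0.31712749 0.07100472] [ 0.17330031 -0.24994909  3.81330512] 18.45
[ 0.54812556 -0.20696249  0.22986404] 0.04494164365950597 22.4667
bar ends in wrist*0.78 [[198.99174377 200.62874663]
 [199.07404806 107.98324406]]
```

View pics/p4.png

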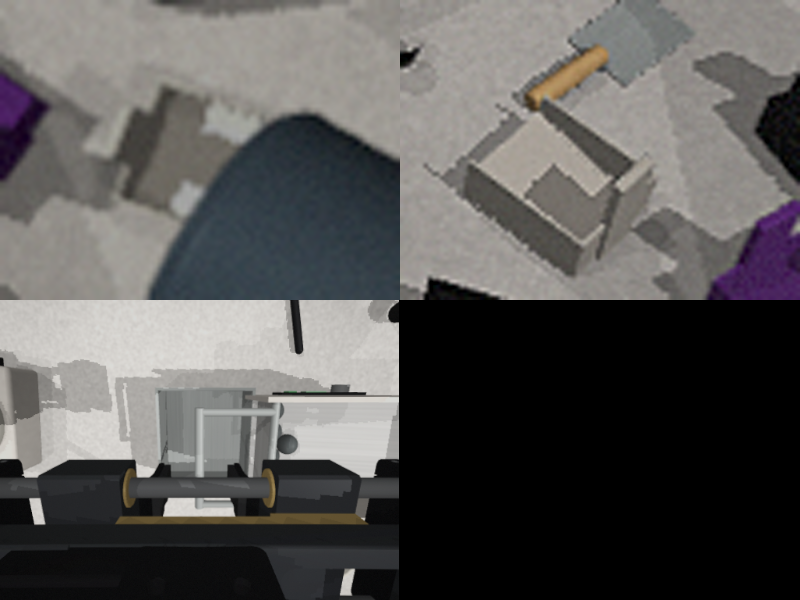

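The scoop is upright, empty and released at its old spot. The bar in the wrist view is at x≈200, against 199 predicted. Now I'll pinch it and open the gate.

```bash
python3 - <<'E'
from h import *
B=HINGE-.075*ey
print(robot.movel(B-.002*ez,ori(SY),vel=.10,contact_N=8))
robot.move_gripper(0,squeeze=35)
s=monitor.read_state();print(s['gripper_width'],s['eef_pos'],s['ft_force'],s['clock'])
if s['gripper_width']>.005:
    for a in np.radians(np.arange(7.5,46,7.5)):
        robot.movel(HINGE+.075*(-np.cos(a)*ey+np.sin(a)*ez)-.002*ez,vel=.05)
        s=monitor.read_state();print(np.degrees(a),s['gripper_width'],s['ft_force'],s['clock'])
    robot.wait(2.5)
    s=monitor.read_state();print(s['gripper_width'],s['ft_force'],s['clock'])
    t=shot('top');c=shot('scene');w=shot('wrist')
    a=cv2.resize(t['color'][165:230,215:315],(400,260),interpolation=2);b=cv2.resize(c['color'][140:250,165:305],(400,314),interpolation=2)
    im=np.zeros((600,800,3),np.uint8);im[:260,:400]=a;im[:314,400:]=b;im[300:,:400]=cv2.resize(w['color'],(400,300))
    im[330:600,400:760]=cv2.resize(c['color'],(360,270))
    cv2.imwrite('pics/p5.png',im)
E
```

```text
False
0.00868060507505519 [ 0.54802621 -0.20647073  0.15804067] [0.26875035 6.10149787 2.54003478] 24.2
7.499999999999999 0.00865021766851399 [ 2.55121398  4.05931087 -2.66308899] 24.55
14.999999999999998 0.009001987250812294 [ 3.08053105  4.82143214 -4.53259016] 24.9
22.5 0.008870330162708443 [ 3.101272    4.43912641 -6.47913806] 25.25
29.999999999999996 0.008657100205950317 [ 3.3067569   1.8478658  -8.02932666] 25.6
37.5 0.008603760914254539 [ 2.03126526  0.43281666 -7.87051557] 25.95
45.0 0.009009783821486927 [-0.07215967 -3.99576486 -5.18518708] 26.3
0.008788403541498065 [-1.583508   -5.18357588 -3.23184442] 28.8
```

View pics/p5.png

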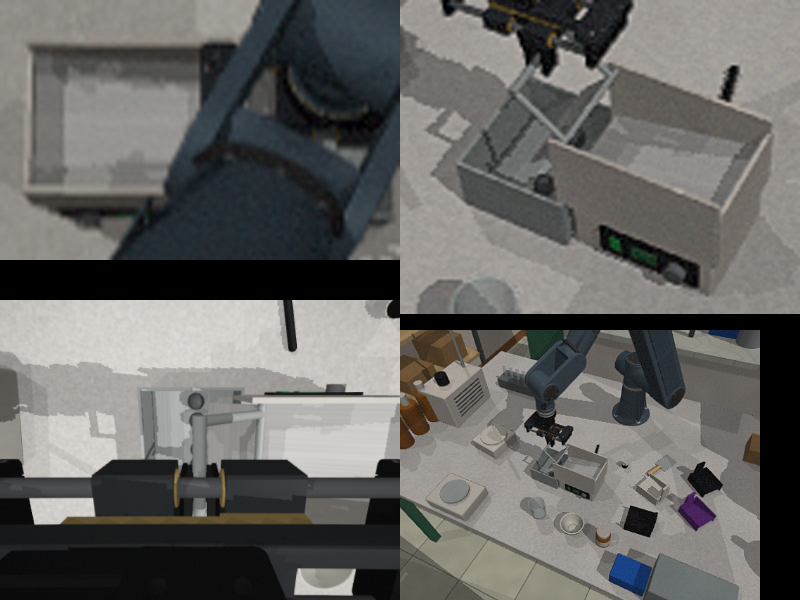

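The gate is open with the bar held. One ball shows in the tub at (543,183), and the wrist view shows another at (196,400). The dark patch at (595,125), at the chute mouth, needs a closer look.

```bash
python3 - <<'E'
from h import *
c=shot('scene');w=shot('wrist')
def br(i,s): return np.clip(255*(i/255.)**.55,0,255).astype(np.uint8) if 0 else cv2.resize(np.clip(255*(i/255.)**.5,0,255).astype(np.uint8),s,interpolation=cv2.INTER_CUBIC)
im=np.hstack([br(c['color'][155:225,180:250],(400,400)),br(w['color'][105:205,165:265],(400,400))])
cv2.imwrite('pics/p6.png',im)
for a in(40,45,50):
    r=np.radians(a);P=HINGE+.075*(-np.cos(r)*ey+np.sin(r)*ez)
    print(a,(proj(c,[P+.05*ex])-[180,155])*400/70)
print((proj(c,[spt(-.075,.1)+k*ex for k in(-.045,0,.045)])-[180,155])*400/70)
E
```

```text
40 [[137.55102693  89.02118153]]
45 [[143.83164524  85.52238325]]
50 [[150.93219298  82.78905249]]
[[349.0462742  143.52480085]
 [309.97385273 199.15770869]
 [269.41003862 256.90024713]]
```

View pics/p6.png

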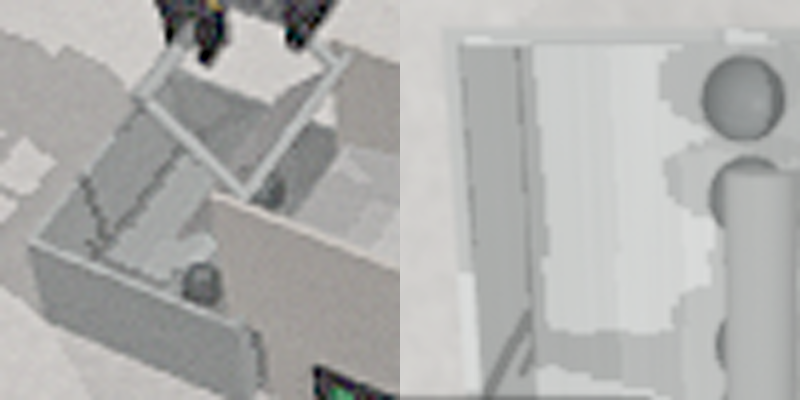

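```bash
python3 - <<'E'
from h import *
np.set_printoptions(precision=3,suppress=True)
c=shot('scene');w=shot('wrist')
def st(P): d=P-ST; return np.c_[d@ex,d@ey,d[:,2]]
uv=np.array([[268,190],[202,285],[310,160]])*70/400+[180,155]
for z in(.017,.099,.12): print('scene z',z,st(onz(c,uv,z)))
uw=np.array([[343,95],[345,195],[350,345]])/4+[165,105]
for z in(.017,.1): print('wrist z',z,st(onz(w,uw,z)))
s=monitor.read_state();print(s['clock'],s['gripper_width'],s['ft_force'])
E
```

```text
scene z 0.017 [[-0.053 -0.139  0.017]
 [ 0.026 -0.138  0.017]
 [-0.084 -0.128  0.017]]
scene z 0.099 [[ 0.004 -0.099  0.099]
 [ 0.077 -0.098  0.099]
 [-0.025 -0.089  0.099]]
scene z 0.12 [[ 0.018 -0.089  0.12 ]
 [ 0.09  -0.088  0.12 ]
 [-0.01  -0.079  0.12 ]]
wrist z 0.017 [[-0.052 -0.144  0.017]
 [-0.022 -0.143  0.017]
 [ 0.025 -0.142  0.017]]
wrist z 0.1 [[-0.056 -0.142  0.1  ]
 [-0.033 -0.142  0.1  ]
 [ 0.003 -0.141  0.1  ]]
29.15 0.009007082217168975 [-1.348 -5.629 -3.522]
```

Both views place balls in the tub at station (-53,-141), (-22,-143) and (26,-140) mm. The other two are hidden by the gripper and walls. Turning the tool about the bar, with the gate angle unchanged, gives other viewpoints.

```bash
python3 - <<'E'
from h import *
r=np.radians(45);P=HINGE+.075*(-np.cos(r)*ey+np.sin(r)*ez)   # bar centre
rows=[]
for a in(22,-22,0):
    R=ori(SY,a); robot.movel(P+.002*R[:,2],R,vel=.05) if a==0 else [robot.movel(P+.002*ori(SY,b)[:,2],ori(SY,b),vel=.03) for b in ((a/2,a) if a>0 else (0,a/2,a))]
    s=monitor.read_state();print(a,s['gripper_width'],s['ft_force'],s['clock'])
    row=[]
    for n,k in(('top',28),('scene',34),('wrist',75)):
        c=shot(n);u,v=proj(c,[spt(-.125,.05)])[0]
        i=cv2.getRectSubPix(c['color'],(2*k,2*k),(float(u),float(v)))
        row.append(cv2.resize(np.clip(255*(i/255.)**.5,0,255).astype(np.uint8),(264,264),interpolation=cv2.INTER_CUBIC))
    if a: rows.append(np.hstack(row))
cv2.imwrite('pics/p7.png',np.vstack(rows))
E
```

```text
22 0.008936611016729521 [ -4.28184059 -10.06897315   1.79860079] 29.8333
-22 0.008480633171295809 [-1.7728869  -4.93520626  1.2179865 ] 31.2167
0 0.008930995256845119 [-1.75674443 -9.86207501 -0.34693129] 31.925
```

View pics/p7.png

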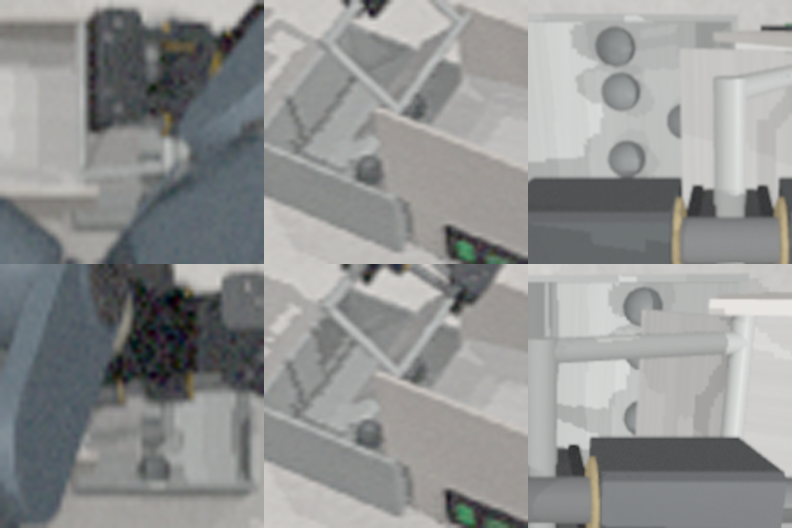

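The chute is clear all the way to the gate in the top view (upper left). The tilted wrist view shows four balls in the tub, at (614,47), (621,91), (626,159) and partly hidden at (675,120). The fifth is under the plate, and none are in the chute or on the bench.

```bash
python3 - <<'E'
from h import *
robot.wait(.5)
s=monitor.read_state();d=s['eef_pos']-HINGE+.002*ez;print(s['gripper_width'],np.degrees(np.arctan2(d[2],-d@ey)),s['ft_force'],s['clock'])
job.close_job()
E
```

```text
0.008854186404428798 43.86818213833128 [-4.19470602 -9.93559276 -0.63006166] 32.575
the job is handed in; nothing more can be done
```

I handed the job in at 32.6 s, with the gate held open at about 44° and, as far as I could see, all five balls in the tub.

**What I did:** I lifted the white scoop by its tab and poured it into the chute with the gate shut. I then set it down empty and upright where it started, let go of it, pinched the gate's crossbar and swung the gate open.

**What the last checks showed:**
- **After the pour:** the top view showed all five balls behind the shut gate.
- **Gate:** the gripper was closed on the bar at 8.9 mm, with the bar nominally 10 mm thick. The gate angle comes from the tool position and my measured hinge, and the scene camera roughly agrees.
- **Balls:** the chute looked empty up to the gate. I saw four balls in the tub, and I infer the fifth is hidden under the plate or gripper because it was nowhere else in view.
- **Force on the tool:** about 10 N sideways while holding, more than the 3 to 5 N the spring should give. I think this is left over from turning the tool about the bar to look into the tub.
- **Bystanders:** nothing I saw suggested any had moved, but I did not measure their positions again at the end.

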